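# Clear the track and run the ball carriage home

## Task

The block battery standing on the track is in the way of the ball carriage. Stand it upright in the parts tray, let go of it, and then slide the carriage along the track all the way up to the end buffer. The carriage must not bump the battery.

Things in the scene. Friction and masses are not known exactly. Their poses are not given: they have to be found in the camera images.
- battery: the 9 V block battery standing upright on the track between carriage and end buffer: black with a yellow band, two studs on top, 18 mm (x) by 27 mm (y) by 47 mm high (44 mm without the studs), about 50 g. Origin: centre of its underside, z up, 34 mm above the table (the height of the track's wooden batten). An identical battery away from the track is a bystander.
- parts_tray: shallow dark plastic tray fixed on the table in front of the track, 240 mm (its x) by 152 mm (its y), walls 2 mm thick and 20 mm high, floor 2 mm thick. Origin: centre of its underside, z up. Small parts up to 17 mm high lie in its two ends, more than 60 mm from its centre along x; the middle is empty.
- rail_carriage (a joint): travel of the ball carriage along the track in m: 0.32 is home, its base plate up against the end buffer (an aluminium bridge over the track, 85 mm high with its screw); smaller is farther from the buffer. It slides freely (under 1 N) and stays where it is left. The base plate is 24 mm wide and lies 48 to 53 mm above the table.
- carriage_ball (a point): centre of the white ball, 37 mm across, on a thin 6 mm rod on the carriage, 218 mm above the table; the ball is fixed to the carriage, which can be moved by it. The point's y axis points along the track towards the end buffer (joint value grows), z up. The base plate ends 72 mm ahead of the ball's centre. The track is a pine batten 42 mm wide, 34 mm high.
Mind the look-alikes: they are no part of the job. Leave any green or red look-alike of the battery alone.

How it is judged:
By the outcome, as a careful person would: the job done as asked, in the order asked, and still so for the second after the job is handed in, with the robot touching nothing.
It also fails if it takes over 48 s, if anything falls off the work surface, if the arm or the gripper's body presses on something with over 40 N, if the wrist force passes 120 N, or if a joint passes its speed limit or range.

## Robot

A 6-joint arm with a two-finger parallel gripper is mounted at the origin on a cart in front of the work surface, level with it; the furniture and walls round the work are solid. World frame = base frame: x ahead of the robot, y to its left, z up, the work surface at z = 0. Lengths are in m, angles in rad, forces in N, time in s.
With the tool pointing down it reaches from about 0.425 to 0.95 m from the base axis. Payload 3.5 kg.
Tool frame: the origin (TCP) lies midway between the tips of the shut fingers; the grasp point (between the pads) lies 19 mm behind it; z points along the fingers, y is the line along which they close (so a half turn about z gives the same grasp; the last joint's range is limited). The gripper opens to 85 mm and grips with 20 to 120 N. Pads are 22 mm wide; open, the fingers measure 114 mm over their backs; the gripper's body (76 mm by 85 mm) begins 54 mm behind the grasp point. The pads swing forward as they close: fully open they stand 13 mm farther back than shut.
Start: joints at [1.063, 0.286, 1.577, -0, 1.279, -0.15], TCP at [0.236, 0.632, 0.231] pointing down, gripper open.
Joint ranges: [-2.77, 2.77], [-0.9, 2.22], [0.21, 2.48], [-1.53, 4.67], [0.24, 2.81], [-2.84, 2.84]. Speed limits (rad/s): [2.79, 2.79, 3.14, 3.14, 3.14, 3.14].

## Interface

Orientations are given as a unit quaternion [x, y, z, w].
In Python, from plant import ctrl gives the robot as it stands. The module is installed in compiled form; this text tells all that it offers.
- The arm moves only by the shell command python3 -m inch 'ROWS' [FORCE]. ROWS is JSON, a list of rows, each a list of 5 numbers: the closure, from 0 (fully open) to 1 (shut), then the shift along the tool's x, y, z in m, then the turn about the tool's z in degrees. A call has 1 to 5 rows; each row is the pose to reach, as a shift and turn from the pose commanded when the call began, along the tool's axes at that moment; what a row does not reach only later rows make up. A row lasts 1/12 s, in which the tool goes at most 41.7 mm and 7.16 degrees, less where a joint would pass 70% of its speed; a pose out of reach is approached as far as the arm can. A call with a gripper value outside its range is refused whole. The fingers move at their own pace and stop on an object; FORCE is the grip in N (left out, the last holds). Time passes only in rows, so rows that repeat a pose let the fingers close. It gives the time, the measured TCP pose, the force, the opening and the grip force at its end, in the units of the state.
- ctrl.get_state(): the state, without advancing time (a new reading comes with each control period).
- ctrl.read_camera(name): name is "side" or "top" or "wrist"; returns a dict with "pixels" (384x512x3 uint8, red, green, blue), "depth" (384x512 float32, m along the optical axis (not along the pixel's ray), 0 where there is no reading), "fx", "fy", "cx", "cy" (pixels), "D" ([k1, k2, p1, p2, k3] as OpenCV has them; the pictures are not rectified), "xyz" and "rotation" of the camera in the world; the wrist camera has in their place "mount" (4x4, takes a point from camera to tool coordinates, whose origin is the TCP and whose axes are the flange's). Camera axes: x right, y down, z forward; pixel columns grow to the right and rows downward; lengths in m; the calibration is good to about 2 mm. A picture is of the moment at which its call begins: read the wrist's pose just before it.
- ctrl.sign_off(): hands the job in; it is judged then, once.
Trained networks look in a picture, given as the dict that the camera call returned (one of the last four; its "shot" number tells which), for a name from the list of things; names that differ only in an ending like _2 or _b are one class to them, and where a whole thing is asked for, a point or a joint stands for the part that bears it (a point fixed in the world has none). Each returns a list of dicts, best first, with "score" (0 to 1); they miss things now and then, are a little off and sometimes report something else, mostly with a low value. They report only what shows in the picture. A call takes as long as a camera call. They do not tell look-alikes from the thing itself.
- ctrl.spot_in(query, picture): "at" ([column, row] in pixels, amid what is visible of it).
- ctrl.tip_of(query, picture): "at" ([column, row] in pixels: a listed point, or the origin of a listed thing).
The state is a dict: "time": time; "qpos": joint angles; "dq": joint speeds; "joint_efforts": joint torques, N m; "eef_pos": TCP position; "tcp_rot": TCP orientation; "contact_force": force on the tool from outside, world axes, zero at the start; "wrist_torque": the same for the moment, N m; "opening": opening from 0.0 (shut) to 1.0 (fully open); "finger_force": force on a finger pad.
Only numpy, scipy, OpenCV 4.12 (cv2) and the standard library are available. Lean on these libraries where they do the work, as an engineer would, in place of code of your own. Each camera call takes 0.05 s, during which the arm holds its last target. There are 200 camera calls.

## Working session

There is one attempt and no reset: what is moved stays moved. The work goes in short steps, Python scripts to look and compute and a shell command to move; the robot and the scene stay as the last step left them, time stands still between calls to the robot, and variables do not carry over. Pictures are saved under pics/ and viewed, at most 10 in all, crops included, and the job is handed in when it is done.

```bash
mkdir -p pics && cat > h.py <<'E'
import numpy as np, cv2
from scipy.spatial.transform import Rotation as R
from plant import ctrl
def cam(n):
    s=ctrl.get_state(); p=ctrl.read_camera(n)
    if 'mount' in p:
        T=np.eye(4);T[:3,:3]=R.from_quat(s['tcp_rot']).as_matrix();T[:3,3]=s['eef_pos'];T=T@np.array(p['mount'])
    else:
        T=np.eye(4);r=np.array(p['rotation']);T[:3,:3]=r if r.shape==(3,3) else R.from_quat(r).as_matrix();T[:3,3]=p['xyz']
    p['T']=T;p['K']=np.array([[p['fx'],0,p['cx']],[0,p['fy'],p['cy']],[0,0,1.]]);return p
def ray(p,uv):
    q=cv2.undistortPoints(np.array([[uv]],float),p['K'],np.array(p['D'],float))[0,0]
    return p['T'][:3,3],p['T'][:3,:3]@np.array([q[0],q[1],1])
def atz(p,uv,z):
    o,d=ray(p,uv);return o+d*(z-o[2])/d[2]
def atd(p,uv):
    o,d=ray(p,uv);u,v=map(int,np.round(uv));w=p['depth'][max(v-1,0):v+2,max(u-1,0):u+2];w=w[w>0]
    return o+d*np.median(w) if len(w) else None
def cloud(p):
    h,w=p['depth'].shape;g=np.stack(np.meshgrid(np.arange(w),np.arange(h)),-1).reshape(-1,1,2).astype(float)
    q=cv2.undistortPoints(g,p['K'],np.array(p['D'],float))[:,0];d=p['depth'].reshape(-1,1)
    X=np.c_[q,np.ones(len(q))]*d@p['T'][:3,:3].T+p['T'][:3,3];X[d[:,0]==0]=np.nan
    return X.reshape(h,w,3)
def save(p,n,c=None):
    im=p['pixels'][:,:,::-1]
    cv2.imwrite('pics/'+n,im if c is None else cv2.resize(im[c[1]:c[3],c[0]:c[2]],None,fx=2,fy=2))
E
python3 - <<'E'
from h import *
np.set_printoptions(precision=3,suppress=True)
s=ctrl.get_state();print(s['time'],s['eef_pos'],R.from_quat(s['tcp_rot']).as_matrix().tolist())
for n in['top','side']:
    p=cam(n);save(p,n+'0.png');print(n,p['T'][:3,3],p['T'][:3,2])
    for q in['battery','parts_tray','carriage_ball','rail_carriage']:
        for f in(ctrl.spot_in,ctrl.tip_of):
            try:
                for r in f(q,p)[:4]:print(q,f.__name__,round(r['score'],2),np.round(r['at']),atd(p,r['at']))
            except Exception as e:print(q,f.__name__,e)
E
```

```text
0.0 [0.236 0.632 0.23 ] [[-0.9366560528966139, 0.3502485185663671, -0.0011890391923226023], [0.3502503417684708, 0.9366537168973983, -0.0021243147972547284], [0.00036967986831856476, -0.0024062136965935827, -0.9999970367318303]]
top [ 0.549 -0.033  1.105] [ 0.057  0.016 -0.998]
battery call 0.59 [188. 243.] [0.49  0.143 0.043]
battery call 0.47 [192. 158.] [0.701 0.136 0.046]
battery call 0.4 [212. 199.] [0.598 0.081 0.078]
battery call 0.58 [190. 240.] [0.497 0.138 0.042]
battery call 0.57 [231. 142.] [0.743 0.039 0.029]
battery call 0.53 [193. 156.] [0.704 0.134 0.043]
battery call 0.51 [212. 199.] [0.598 0.08  0.078]
parts_tray call 0.57 [265. 252.] [ 0.467 -0.048  0.002]
parts_tray call 0.83 [271. 248.] [ 0.475 -0.062  0.   ]
parts_tray call 0.48 [311. 170.] [ 0.65  -0.137  0.234]
carriage_ball call 0.71 [300. 174.] [ 0.653 -0.127  0.115]
carriage_ball call 0.98 [308. 168.] [ 0.652 -0.131  0.235]
rail_carriage call 0.74 [302. 179.] [ 0.648 -0.136  0.051]
rail_carriage call it knows: battery, carriage_ball, parts_tray
side [0.376 0.68  0.597] [ 0.251 -0.817 -0.519]
battery call 0.83 [239. 264.] [0.596 0.09  0.06 ]
battery call 0.74 [173. 286.] [0.703 0.141 0.022]
battery call 0.69 [288. 313.] [0.489 0.15  0.031]
battery call 0.52 [169. 248.] [0.752 0.056 0.029]
battery call 0.89 [286. 324.] [0.492 0.152 0.007]
battery call 0.88 [237. 273.] [0.598 0.096 0.042]
battery call 0.77 [176. 295.] [ 0.7    0.141 -0.001]
parts_tray call 0.92 [317. 256.] [ 0.479 -0.046 -0.001]
parts_tray call 0.86 [316. 253.] [ 0.483 -0.055 -0.001]
carriage_ball call 0.9 [244. 179.] [ 0.701 -0.238  0.031]
carriage_ball call 0.59 [245. 133.] [ 0.655 -0.119  0.212]
rail_carriage call 0.86 [248. 178.] [ 0.653 -0.129  0.103]
rail_carriage call it knows: battery, carriage_ball, parts_tray
```

View pics/top0.png

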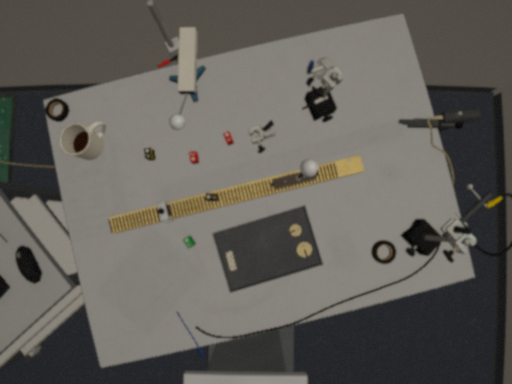

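View pics/side0.png

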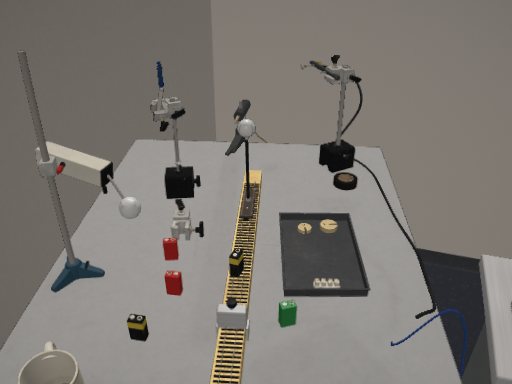

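```bash
python3 - <<'E'
from h import *
np.set_printoptions(precision=4,suppress=True)
p=cam('top');q=cam('side')
for n,p in(('top',p),('side',q)):
    X=cloud(p);P=X.reshape(-1,3);C=p['pixels'].reshape(-1,3).astype(int)
    ok=np.isfinite(P[:,0])
    # battery on track: top surface
    m=ok&(np.hypot(P[:,0]-.598,P[:,1]-.083)<.035)&(P[:,2]>.070)&(P[:,2]<.09)
    A=P[m];print(n,'batt',len(A),A.mean(0) if len(A) else 0, A.min(0),A.max(0),cv2.minAreaRect((A[:,:2]*1000).astype(np.float32)))
    m=ok&(abs(P[:,0]-.653)<.05)&(abs(P[:,1]+.13)<.05)&(P[:,2]>.195)&(P[:,2]<.245)
    A=P[m];print('ball',len(A))
    if len(A)>10:
        from scipy.optimize import least_squares
        print(least_squares(lambda c:np.linalg.norm(A-c,axis=1)-.0185,A.mean(0),loss='soft_l1',f_scale=.002).x)
    m=ok&(P[:,2]>.028)&(P[:,2]<.039)&(P[:,0]>.45)&(P[:,0]<.75)&(P[:,1]>-.5)&(P[:,1]<.3)
    A=P[m];print('batten',len(A),cv2.minAreaRect((A[:,:2]*1000).astype(np.float32)),cv2.fitLine((A[:,:2]*1000).astype(np.float32),cv2.DIST_HUBER,0,.01,.01).ravel())
    m=ok&(P[:,2]>.012)&(P[:,2]<.024)&(P[:,0]>.36)&(P[:,0]<.6)&(P[:,1]>-.22)&(P[:,1]<.1)&(C.max(1)<110)
    A=P[m];print('tray',len(A),cv2.minAreaRect((A[:,:2]*1000).astype(np.float32)))
E
```

```text
top batt 83 [0.6014 0.084  0.0777] [0.592  0.0706 0.0724] [0.6089 0.0973 0.0825] ((600.905517578125, 84.152099609375), (26.365571975708008, 16.836591720581055), 87.53215026855469)
ball 258
[ 0.6563 -0.1339  0.2171]
batten 3254 ((613.21728515625, -92.26162719726562), (780.2821655273438, 273.43548583984375), 87.96479034423828) [  0.239   -0.971  613.4793  13.482 ]
tray 585 ((476.1300964355469, -52.77461242675781), (156.9880828857422, 245.122802734375), 17.191112518310547)
side batt 136 [0.602  0.0866 0.0759] [0.5933 0.0711 0.0701] [0.6119 0.0984 0.0807] ((602.4844970703125, 84.64183807373047), (27.925086975097656, 17.808473587036133), 86.93375396728516)
ball 281
[ 0.658  -0.1351  0.2164]
batten 3916 ((609.8607788085938, -92.85781860351562), (782.4270629882812, 276.66912841796875), 88.54340362548828) [  0.2287  -0.9735 590.1105 101.8355]
tray 855 ((504.78466796875, -44.863525390625), (214.29432678222656, 247.7821044921875), 17.257652282714844)
```

The top picture shows the track battery at about (212,198), the buffer at (164,212), the carriage ball at (309,169) and the tray at (268,249). The side picture confirms it: battery (237,263), with the yellow band, on the track. The other battery is the bystander at (138,327), and the red and green ones are decoys. Next I move to hover above the track battery.

```bash
for i in 1 2 3; do :; done
python3 -m inch '[[0,-0.133,-0.0965,0,0],[0,-0.133,-0.0965,0,0],[0,-0.133,-0.0965,0,0],[0,-0.133,-0.0965,0,0],[0,-0.133,-0.0965,0,0]]'
python3 -m inch '[[0,-0.133,-0.0965,0,0],[0,-0.133,-0.0965,0,0],[0,-0.133,-0.0965,0,0],[0,-0.133,-0.0965,0,0],[0,-0.133,-0.0965,0,0]]'
python3 -m inch '[[0,-0.133,-0.0965,0,0],[0,-0.133,-0.0965,0,0],[0,-0.133,-0.0965,0,0],[0,-0.133,-0.0965,0,0],[0,-0.133,-0.0965,0,0]]'
python3 -m inch '[[0,-0.1,-0.07,0,35],[0,-0.1,-0.07,0,35],[0,-0.1,-0.07,0,35],[0,-0.1,-0.07,0,35],[0,-0.1,-0.07,0,35]]'
python3 -m inch '[[0,0,0,0,25],[0,0,0,0,25],[0,0,0,0,25],[0,0,0,0,25],[0,0,0,0,25]]'
cat >> h.py <<'E'
def yaw(s):
    M=R.from_quat(s['tcp_rot']).as_matrix();return np.degrees(np.arctan2(M[1,1],M[0,1]))%180,M
def go(x,y,z):
    s=ctrl.get_state();a,M=yaw(s);print('t',s['time'],'tcp',np.round(s['eef_pos'],4),'yaw_y',round(a,1),'F',np.round(s['contact_force'],1),'op',round(s['opening'],3),'ff',s['finger_force'],'-> shift',np.round(M.T@(np.array([x,y,z])-s['eef_pos']),4))
E
python3 - <<'E'
from h import *
np.set_printoptions(precision=4,suppress=True)
go(.6015,.0845,.2)
p=cam('wrist');save(p,'w1.png');X=cloud(p);P=X.reshape(-1,3)
with np.errstate(invalid='ignore'): m=(np.hypot(P[:,0]-.6015,P[:,1]-.0845)<.03)&(P[:,2]>.072)&(P[:,2]<.086)
A=P[m];print(len(A),A.mean(0) if len(A) else 0, len(A) and cv2.minAreaRect((A[:,:2]*1000).astype(np.float32)))
for f in(ctrl.spot_in,ctrl.tip_of):
    for r in f('battery',p):print(r['score'],r['at'],atd(p,r['at']))
E
```

```text
time: 1.32
eef_pos: [0.3304, 0.4908, 0.2313]
tcp_rot: [0.18, 0.984, -0.001, 0.001]
contact_force: [0.2, 2.2, 0.5]
opening: 1.003
finger_force: 0.0
time: 1.73
eef_pos: [0.4213, 0.3538, 0.2316]
tcp_rot: [0.181, 0.984, -0.001, 0.001]
contact_force: [0.2, 0.4, -1.0]
opening: 0.997
finger_force: 0.0
time: 2.15
eef_pos: [0.512, 0.2167, 0.2317]
tcp_rot: [0.181, 0.983, -0.001, 0.001]
contact_force: [-0.1, -0.7, -0.5]
opening: 1.003
finger_force: 0.0
time: 2.57
eef_pos: [0.5789, 0.1194, 0.2312]
tcp_rot: [0.47, 0.883, 0.0, -0.0]
contact_force: [-0.5, -0.1, 0.6]
opening: 1.002
finger_force: 0.0
time: 2.98
eef_pos: [0.5777, 0.1216, 0.2314]
tcp_rot: [0.646, 0.763, 0.0, -0.0]
contact_force: [0.3, -0.5, -0.5]
opening: 0.994
finger_force: 0.0
t 2.9833 tcp [0.5777 0.1216 0.2314] yaw_y 9.5 F [ 0.3 -0.5 -0.5] op 0.994 ff 0.0 -> shift [-0.0405  0.0173  0.0314]
514 [0.6014 0.0854 0.0777] ((601.9208374023438, 84.23138427734375), (27.227149963378906, 17.982635498046875), 87.224609375)
0.9 [394.8, 247.0] [0.7544 0.0579 0.0272]
0.89 [371.3, 176.6] [0.6979 0.1367 0.0463]
0.84 [175.8, 133.7] [0.4965 0.1469 0.0462]
0.81 [266.8, 214.2] [0.5964 0.0896 0.0771]
0.74 [179.3, 131.1] [0.4992 0.1497 0.044 ]
0.7 [365.3, 171.1] [0.6919 0.1407 0.0422]
0.63 [381.5, 244.9] [0.7448 0.0531 0.0139]
0.61 [267.2, 205.8] [0.5954 0.0973 0.0753]
```

```bash
python3 -m inch '[[0,-0.0405,0.0173,0.031,12.3],[0,-0.0405,0.0173,0.031,12.3],[0,-0.0405,0.0173,0.031,12.3],[0,-0.0405,0.0173,0.031,12.3]]' >/dev/null
python3 - <<'E'
from h import *
np.set_printoptions(precision=4,suppress=True)
go(.6015,.0845,.042)
p=cam('wrist');save(p,'w2.png');X=cloud(p);P=X.reshape(-1,3)
with np.errstate(invalid='ignore'): m=(np.hypot(P[:,0]-.6015,P[:,1]-.0845)<.03)&(P[:,2]>.072)&(P[:,2]<.086)
A=P[m];print(len(A),A.mean(0) if len(A) else 0, len(A) and cv2.minAreaRect((A[:,:2]*1000).astype(np.float32)))
E
```

```text
t 3.4667 tcp [0.6013 0.0836 0.1997] yaw_y 177.3 F [0.5 0.5 0.2] op 0.998 ff 0.0 -> shift [0.0008 0.0004 0.1577]
678 [0.6019 0.0849 0.0779] ((602.0598754882812, 84.19548034667969), (26.62700653076172, 17.428619384765625), 87.02550506591797)
```

View pics/w2.png

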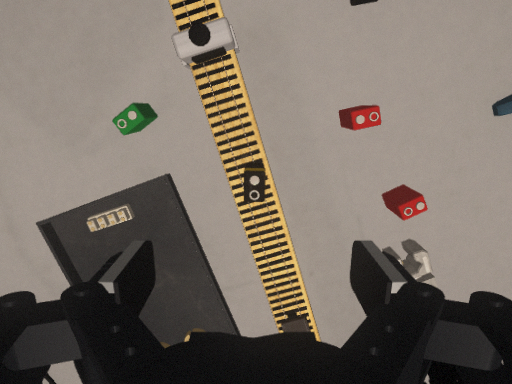

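The battery is at pixel (254,184) with a clear space around it, the buffer is at (205,40), and the fingers straddle the line left and right. Next I descend and grip.

```bash
python3 -m inch '[[0,0.0008,0.0004,0.04,0],[0,0.0008,0.0004,0.08,0],[0,0.0008,0.0004,0.12,0],[0,0.0008,0.0004,0.145,0],[0,0.0008,0.0004,0.158,0]]' && python3 -m inch '[[0,0,0,0,0],[0.6,0,0,0,0],[0.9,0,0,0,0],[0.9,0,0,0,0],[0.9,0,0,0,0]]' 30 && python3 -m inch '[[0.9,0,0,0,0],[0.9,0,0,0,0],[0.9,0,0,0,0],[0.9,0,0,0,0]]' 30
```

```text
time: 3.93
eef_pos: [0.5994, 0.0856, 0.039]
tcp_rot: [0.723, 0.691, -0.002, -0.002]
contact_force: [-0.6, 0.1, -0.0]
opening: 1.0
finger_force: 0.0
time: 4.35
eef_pos: [0.6038, 0.0845, 0.0449]
tcp_rot: [0.724, 0.69, 0.002, 0.002]
contact_force: [0.4, -0.2, 0.4]
opening: 0.455
finger_force: 0.0
time: 4.68
eef_pos: [0.6029, 0.0844, 0.0437]
tcp_rot: [0.724, 0.69, 0.001, 0.001]
contact_force: [-1.1, 0.4, 6.5]
opening: 0.195
finger_force: 32.0
```

```bash
python3 -m inch '[[0.9,0,0,-0.02,0],[0.9,0,0,-0.05,0],[0.9,0,0,-0.08,0],[0.9,0,0,-0.08,0]]' && python3 -c "
from h import *
go(.476,-.053,.124)"
```

```text
time: 5.02
eef_pos: [0.6059, 0.0844, 0.129]
tcp_rot: [0.724, 0.69, 0.004, 0.004]
contact_force: [1.0, -0.2, 0.9]
opening: 0.197
finger_force: 31.2
t 5.0167 tcp [0.6059 0.0844 0.129 ] yaw_y 177.2 F [ 1.  -0.2  0.9] op 0.197 ff 31.24046266078949 -> shift [-0.1436 -0.1231  0.0035]
```

```bash
python3 -m inch '[[0.9,-0.03,-0.025,0,-4],[0.9,-0.06,-0.05,0,-8],[0.9,-0.09,-0.075,0,-12],[0.9,-0.118,-0.1,0,-16],[0.9,-0.143,-0.122,0,-20]]' && python3 -m inch '[[0.9,0,0,0,0],[0.9,0,0,0,0],[0.9,0,0,0,0]]' && python3 - <<'E'
from h import *
np.set_printoptions(precision=4,suppress=True)
go(.476,-.053,.0115)
p=cam('wrist');save(p,'w3.png')
p=cam('top');save(p,'t3.png',(180,130,360,310))
for r in ctrl.spot_in('parts_tray',p):print(r['score'],r['at'],atd(p,r['at']))
E
```

```text
time: 5.43
eef_pos: [0.4709, -0.0533, 0.1212]
tcp_rot: [0.592, 0.806, -0.0, -0.001]
contact_force: [-0.2, -0.9, -0.6]
opening: 0.2
finger_force: 31.2
time: 5.68
eef_pos: [0.4733, -0.0524, 0.1221]
tcp_rot: [0.594, 0.805, 0.0, -0.0]
contact_force: [0.5, 0.1, -0.1]
opening: 0.202
finger_force: 31.2
t 5.6833 tcp [ 0.4733 -0.0524  0.1221] yaw_y 17.1 F [ 0.5  0.1 -0.1] op 0.202 ff 31.197059154510498 -> shift [-0.0014  0.0024  0.1106]
0.65 [276.8, 236.3] [ 0.5063 -0.0777  0.0017]
```

View pics/w3.png

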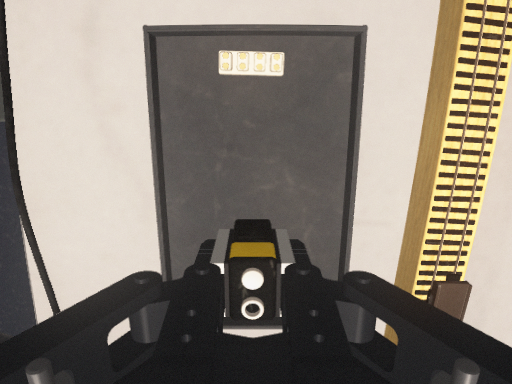

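The battery hangs upright at (252,280), in the middle of the tray. Next I lower it.

```bash
python3 -m inch '[[0.9,-0.001,0.002,0.03,0],[0.9,-0.001,0.002,0.06,0],[0.9,-0.001,0.002,0.085,0],[0.9,-0.001,0.002,0.1,0],[0.9,-0.001,0.002,0.105,0]]' && python3 -m inch '[[0.9,0,0,0,0],[0.9,0,0,0,0],[0.9,0,0,0.002,0],[0.9,0,0,0.003,0],[0.9,0,0,0.003,0]]'
```

```text
time: 6.25
eef_pos: [0.4736, -0.0513, 0.0142]
tcp_rot: [0.593, 0.805, -0.001, -0.003]
contact_force: [0.1, 0.5, -0.1]
opening: 0.201
finger_force: 31.2
time: 6.67
eef_pos: [0.4762, -0.0529, 0.0152]
tcp_rot: [0.593, 0.805, 0.0, 0.001]
contact_force: [0.1, -0.2, -0.8]
opening: 0.198
finger_force: 31.2
```

```bash
python3 -m inch '[[0.9,0,0,0.001,0],[0.9,0,0,0.001,0],[0.9,0,0,0.0015,0],[0.9,0,0,0.002,0],[0.9,0,0,0.002,0]]' && python3 -m inch '[[0.9,0,0,0,0],[0.9,0,0,0.0005,0],[0.9,0,0,0.001,0],[0.9,0,0,0.001,0],[0.9,0,0,0.001,0]]'
```

```text
time: 7.08
eef_pos: [0.4753, -0.0528, 0.0123]
tcp_rot: [0.593, 0.805, -0.0, -0.0]
contact_force: [-0.5, -0.4, 0.0]
opening: 0.201
finger_force: 31.2
time: 7.5
eef_pos: [0.4755, -0.0528, 0.0118]
tcp_rot: [0.593, 0.805, -0.0, -0.0]
contact_force: [-2.1, 1.2, 5.5]
opening: 0.203
finger_force: 31.9
```

```bash
python3 -m inch '[[0.7,0,0,0,0],[0.6,0,0,0,0],[0.5,0,0,0,0],[0.3,0,0,0,0],[0.2,0,0,0,0]]' && python3 -m inch '[[0.2,0,0,0,0],[0.2,0,0,-0.01,0],[0.2,0,0,-0.03,0],[0.2,0,0,-0.06,0],[0.2,0,0,-0.1,0]]' && python3 -m inch '[[0.2,0,0,-0.04,0],[0.2,0,0,-0.08,0],[0.2,0,0,-0.12,0],[0.2,0,0,-0.12,0],[0.2,0,0,-0.12,0]]' && python3 - <<'E'
from h import *
np.set_printoptions(precision=4,suppress=True)
p=cam('wrist');save(p,'w4.png')
P=cloud(p).reshape(-1,3)
with np.errstate(invalid='ignore'): m=(np.hypot(P[:,0]-.4755,P[:,1]+.053)<.03)&(P[:,2]>.035)&(P[:,2]<.06)
A=P[m];print(len(A),A.mean(0) if len(A) else 0, len(A) and cv2.minAreaRect((A[:,:2]*1000).astype(np.float32)))
go(.664,-.169,.26)
E
```

```text
time: 7.92
eef_pos: [0.4753, -0.0527, 0.0112]
tcp_rot: [0.593, 0.805, -0.0, -0.0]
contact_force: [1.0, 0.3, -1.4]
opening: 0.766
finger_force: 0.0
time: 8.33
eef_pos: [0.4731, -0.0521, 0.1104]
tcp_rot: [0.593, 0.805, -0.001, -0.003]
contact_force: [0.5, 0.8, -0.2]
opening: 0.799
finger_force: 0.0
time: 8.75
eef_pos: [0.4771, -0.0533, 0.2358]
tcp_rot: [0.593, 0.805, 0.001, 0.004]
contact_force: [-0.2, -0.4, -0.5]
opening: 0.8
finger_force: 0.0
455 [ 0.4751 -0.0519  0.0459] ((475.4247741699219, -52.68496322631836), (16.55562400817871, 26.370752334594727), 16.914485931396484)
t 8.8 tcp [ 0.4757 -0.0529  0.2329] yaw_y 17.2 F [-0.2  0.4 -1.1] op 0.802 ff 0.0 -> shift [-0.1667  0.1455 -0.0264]
```

View pics/w4.png

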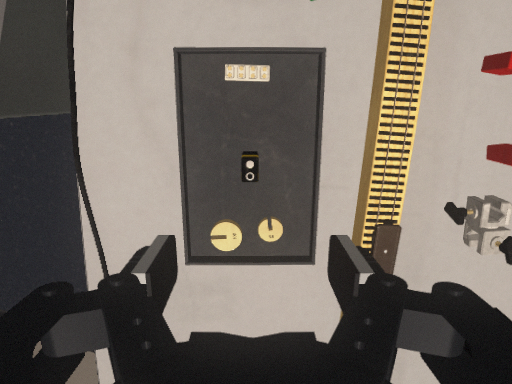

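The released battery stands upright at (250,167) in the tray; its top is at z = 0.046, as expected. Next I shut the gripper, rise, and go behind the ball.

```bash
python3 -m inch '[[1,0,0,-0.04,0],[1,0,0,-0.075,0],[1,-0.03,0.025,-0.075,0],[1,-0.06,0.05,-0.075,0],[1,-0.09,0.07,-0.075,0]]' && python3 -m inch '[[1,-0.03,0.025,0,0],[1,-0.06,0.05,0,0],[1,-0.09,0.07,0,0],[1,-0.102,0.075,0,3],[1,-0.102,0.075,0,3]]' && python3 - <<'E'
from h import *
from scipy.optimize import least_squares
np.set_printoptions(precision=4,suppress=True)
for n in('top','side'):
    p=cam(n);P=cloud(p).reshape(-1,3)
    with np.errstate(invalid='ignore'): m=(abs(P[:,0]-.657)<.03)&(abs(P[:,1]+.134)<.03)&(P[:,2]>.195)&(P[:,2]<.238)
    A=P[m];print(n,len(A),len(A)>20 and least_squares(lambda c:np.linalg.norm(A-c,axis=1)-.0185,A.mean(0),loss='soft_l1',f_scale=.002).x)
save(p,'s5.png',(130,40,360,320))
go(.671,-.193,.205)
E
```

```text
time: 9.22
eef_pos: [0.5697, -0.1182, 0.3056]
tcp_rot: [0.593, 0.805, 0.0, -0.0]
contact_force: [-0.4, -0.1, -0.5]
opening: 0.09
finger_force: 0.0
time: 9.63
eef_pos: [0.6711, -0.1954, 0.3015]
tcp_rot: [0.616, 0.788, -0.001, -0.003]
contact_force: [-1.5, 0.5, -0.5]
opening: 0.002
finger_force: 0.0
top 249 [ 0.6563 -0.1338  0.217 ]
side 282 [ 0.6582 -0.1351  0.2164]
t 9.7333 tcp [ 0.6698 -0.1931  0.3034] yaw_y 14.2 F [-0.4  0.2 -0.3] op -0.003 ff 0.0 -> shift [-0.0006  0.0015  0.0983]
```

View pics/s5.png

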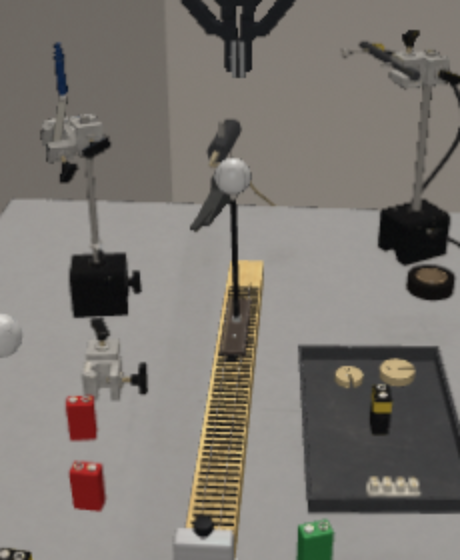

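The side crop shows the battery upright in the tray at (381,410), and the shut gripper at (238,60), above and behind the ball (233,177). Next I lower it and locate the buffer.

```bash
python3 -m inch '[[1,0,0.001,0.035,0],[1,0,0.001,0.07,0],[1,0,0.001,0.098,0],[1,0,0.001,0.098,0]]' && python3 - <<'E'
from h import *
np.set_printoptions(precision=4,suppress=True)
d=np.array([-.243,.970]);b=np.array([.657,-.1345])
for n in('top','side'):
    p=cam(n);P=cloud(p).reshape(-1,3);s=(P[:,:2]-b)@d;l=(P[:,:2]-b)@np.array([.97,.243])
    with np.errstate(invalid='ignore'): m=(abs(l)<.035)&(s>.25)&(s<.42)&(P[:,2]>.042)&(P[:,2]<.09)
    print(n,m.sum(),'along',np.percentile(s[m],[1,5,50,95,99]),'lat',np.percentile(l[m],[2,50,98]))
go(.671,-.193,.205)
E
```

```text
time: 10.07
eef_pos: [0.6667, -0.1899, 0.1994]
tcp_rot: [0.614, 0.79, -0.002, -0.008]
contact_force: [-1.0, 0.8, -1.7]
opening: -0.003
finger_force: 0.0
top 206 along [0.3336 0.3342 0.3434 0.3553 0.3573] lat [-0.0268 -0.0067  0.0155]
side 687 along [0.3395 0.3421 0.356  0.3584 0.3591] lat [-0.0269 -0.0049  0.0176]
t 10.1667 tcp [ 0.6703 -0.1918  0.2073] yaw_y 14.3 F [-0.   0.5  0.6] op 0.002 ff 0.0 -> shift [-0.0014  0.0003  0.0023]
```

```bash
python3 -m inch '[[1,0.01,0,0,0],[1,0.02,0,0,0],[1,0.026,0,0,0],[1,0.032,0,0,0],[1,0.038,0,0,0]]' && python3 -m inch '[[1,0.01,0,0,0],[1,0.02,0,0,0],[1,0.03,0,0,0],[1,0.04,0,0,0],[1,0.05,0,0,0]]' && python3 -c "
from h import *
from scipy.optimize import least_squares
p=cam('side');P=cloud(p).reshape(-1,3);s=ctrl.get_state()['eef_pos']
with np.errstate(invalid='ignore'): m=(abs(P[:,0]-.645)<.05)&(P[:,1]>s[1]+.012)&(P[:,1]<0)&(P[:,2]>.195)&(P[:,2]<.238)
A=P[m];print(len(A),len(A)>20 and least_squares(lambda c:np.linalg.norm(A-c,axis=1)-.0185,A.mean(0),loss='soft_l1',f_scale=.002).x)
go(.645,-.09,.205)"
```

```text
time: 10.58
eef_pos: [0.6627, -0.1555, 0.21]
tcp_rot: [0.614, 0.789, 0.0, 0.001]
contact_force: [0.4, -0.0, 0.5]
opening: 0.002
finger_force: 0.2
time: 11.0
eef_pos: [0.6497, -0.1067, 0.2082]
tcp_rot: [0.614, 0.789, -0.0, -0.0]
contact_force: [-0.9, -0.2, 0.8]
opening: -0.0
finger_force: 0.3
314 [ 0.64322576 -0.07785626  0.21630598]
t 11.05 tcp [ 0.6493 -0.1048  0.2082] yaw_y 14.3 F [0.2 1.7 0.3] op -0.001 ff 0.0 -> shift [ 0.0154 -0.0006  0.0032]
```

The carriage follows the push, having moved about 59 mm with some 200 mm left.

```bash
python3 -m inch '[[1,0.015,0,0,0],[1,0.03,0,0,0],[1,0.045,0,0,0],[1,0.06,0,0,0],[1,0.075,0,0,0]]' && python3 -m inch '[[1,0.015,-0.0005,0,0],[1,0.03,-0.0005,0,0],[1,0.045,-0.001,0,0],[1,0.06,-0.001,0,0],[1,0.07,-0.001,0,0]]' && python3 -m inch '[[1,0.007,0,0,0],[1,0.014,0,0,0],[1,0.02,0,0,0],[1,0.026,0,0,0],[1,0.03,0,0,0]]' && python3 -c "
from h import *
from scipy.optimize import least_squares
p=cam('side');P=cloud(p).reshape(-1,3);s=np.array(ctrl.get_state()['eef_pos'])
with np.errstate(invalid='ignore'): m=(np.hypot(P[:,0]-s[0]+.007,P[:,1]-s[1]-.03)<.04)&(P[:,1]>s[1]+.012)&(P[:,2]>.195)&(P[:,2]<.238)
A=P[m];c=least_squares(lambda c:np.linalg.norm(A-c,axis=1)-.0185,A.mean(0),loss='soft_l1',f_scale=.002).x
print(len(A),c,np.linalg.norm(c-[.6582,-.1351,.2164]))
go(*s)"
```

```text
time: 11.47
eef_pos: [0.631, -0.0333, 0.2082]
tcp_rot: [0.614, 0.789, -0.0, -0.0]
contact_force: [-0.6, -0.6, 0.8]
opening: -0.001
finger_force: 0.3
time: 11.88
eef_pos: [0.613, 0.0346, 0.2084]
tcp_rot: [0.614, 0.789, 0.0, -0.0]
contact_force: [0.4, -0.8, -0.9]
opening: -0.0
finger_force: 0.3
time: 12.3
eef_pos: [0.6061, 0.062, 0.2083]
tcp_rot: [0.614, 0.789, -0.0, -0.0]
contact_force: [-0.2, -0.5, -0.1]
opening: 0.003
finger_force: 0.2
450 [0.60023381 0.09107388 0.21637059] 0.23348383916632903
t 12.35 tcp [0.6059 0.0626 0.2083] yaw_y 14.2 F [ 0.2  1.4 -0.1] op 0.002 ff 0.0 -> shift [0. 0. 0.]
```

About 29 mm should remain, so I push slowly from here and watch the force.

```bash
python3 -m inch '[[1,0.005,0,0,0],[1,0.01,0,0,0],[1,0.015,0,0,0],[1,0.018,0,0,0],[1,0.02,0,0,0]]' && python3 -m inch '[[1,0.001,0,0,0],[1,0.002,0,0,0],[1,0.003,0,0,0],[1,0.004,0,0,0],[1,0.005,0,0,0]]' && python3 -m inch '[[1,0.001,0,0,0],[1,0.002,0,0,0],[1,0.002,0,0,0]]' && python3 -m inch '[[1,0.001,0,0,0],[1,0.002,0,0,0],[1,0.002,0,0,0]]'
```

```text
time: 12.77
eef_pos: [0.6011, 0.0815, 0.2083]
tcp_rot: [0.614, 0.789, -0.0, -0.0]
contact_force: [0.9, -0.2, 0.2]
opening: 0.002
finger_force: 0.2
time: 13.18
eef_pos: [0.6, 0.0859, 0.2083]
tcp_rot: [0.614, 0.789, -0.0, -0.0]
contact_force: [0.1, 0.6, 0.8]
opening: -0.001
finger_force: 0.2
time: 13.43
eef_pos: [0.5995, 0.088, 0.2083]
tcp_rot: [0.614, 0.789, 0.0, -0.0]
contact_force: [-1.3, -0.6, 0.1]
opening: -0.001
finger_force: 0.0
time: 13.68
eef_pos: [0.599, 0.09, 0.2083]
tcp_rot: [0.614, 0.789, 0.0, -0.0]
contact_force: [-0.2, -0.3, -0.2]
opening: 0.003
finger_force: 0.0
```

```bash
for k in 1; do python3 -m inch '[[1,0.001,0,0,0],[1,0.002,0,0,0],[1,0.003,0,0,0]]'; python3 -m inch '[[1,0.001,0,0,0],[1,0.002,0,0,0]]'; python3 -m inch '[[1,0.001,0,0,0],[1,0.002,0,0,0]]'; done; python3 -c "
from h import *
from scipy.optimize import least_squares
p=cam('side');save(p,'s6.png',(130,100,360,380));P=cloud(p).reshape(-1,3);s=np.array(ctrl.get_state()['eef_pos'])
with np.errstate(invalid='ignore'): m=(np.hypot(P[:,0]-s[0]+.007,P[:,1]-s[1]-.03)<.04)&(P[:,1]>s[1]+.012)&(P[:,2]>.195)&(P[:,2]<.238)
A=P[m];c=least_squares(lambda c:np.linalg.norm(A-c,axis=1)-.0185,A.mean(0),loss='soft_l1',f_scale=.002).x
print(len(A),c,np.linalg.norm(c-[.6582,-.1351,.2164]),np.linalg.norm((c-s)[:2]))
go(*s)"
```

```text
time: 13.93
eef_pos: [0.5989, 0.0906, 0.2084]
tcp_rot: [0.614, 0.789, -0.002, 0.002]
contact_force: [1.8, -8.3, -0.9]
opening: -0.001
finger_force: 4.2
time: 14.1
eef_pos: [0.5989, 0.0908, 0.2085]
tcp_rot: [0.614, 0.789, -0.003, 0.004]
contact_force: [2.9, -12.6, -0.9]
opening: -0.001
finger_force: 6.4
time: 14.27
eef_pos: [0.5989, 0.0909, 0.2085]
tcp_rot: [0.614, 0.789, -0.004, 0.005]
contact_force: [3.8, -17.4, -1.5]
opening: 0.001
finger_force: 8.7
484 [0.59306867 0.11888277 0.21629007] 0.26220097001900566 0.028655622278366277
t 14.3167 tcp [0.5989 0.0908 0.2086] yaw_y 14.2 F [  2.6 -15.2  -1.7] op -0.002 ff 7.800052645616233 -> shift [0. 0. 0.]
```

View pics/s6.png

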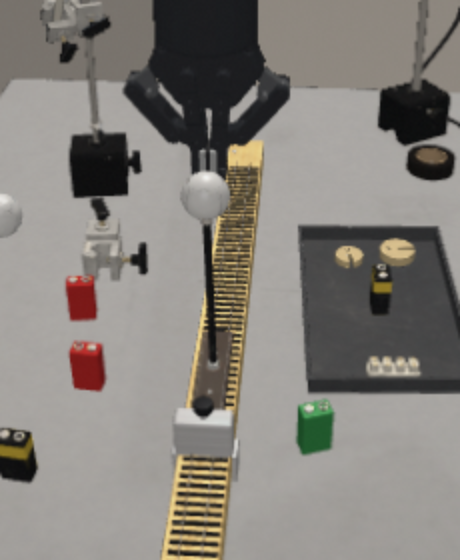

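The carriage is up against the buffer: the plate meets the bridge at (205,410), travel matches the 0.262 m estimate, and the force rises steadily. The battery stands upright in the tray at (381,288). Next I back off gently.

```bash
python3 -m inch '[[1,-0.002,0,0,0],[1,-0.004,0,0,0],[1,-0.006,0,0,0],[1,-0.01,0,0,0],[1,-0.02,0,0,0]]' && python3 -m inch '[[1,-0.03,0,0,0],[1,-0.05,0,0,0],[1,-0.05,0,0,0],[1,-0.05,0,-0.04,0],[1,-0.05,0,-0.08,0]]' && python3 -m inch '[[1,0,0,0,0],[1,0,0,0,0],[1,0,0,0,0],[1,0,0,0,0]]' && python3 -c "
from h import *
from scipy.optimize import least_squares
p=cam('side');save(p,'s7.png',(130,100,360,380));P=cloud(p).reshape(-1,3)
with np.errstate(invalid='ignore'): m=(np.hypot(P[:,0]-.593,P[:,1]-.119)<.035)&(P[:,2]>.195)&(P[:,2]<.238)
A=P[m];c=least_squares(lambda c:np.linalg.norm(A-c,axis=1)-.0185,A.mean(0),loss='soft_l1',f_scale=.002).x
print(len(A),c,np.linalg.norm(c-[.6582,-.1351,.2164]))
go(*c)"
```

```text
time: 14.73
eef_pos: [0.602, 0.0781, 0.2083]
tcp_rot: [0.614, 0.79, 0.0, -0.001]
contact_force: [-0.2, -0.9, -1.0]
opening: -0.002
finger_force: 0.0
time: 15.15
eef_pos: [0.6125, 0.029, 0.2851]
tcp_rot: [0.615, 0.789, -0.002, -0.004]
contact_force: [0.8, -0.2, 0.5]
opening: -0.0
finger_force: 0.0
time: 15.48
eef_pos: [0.6137, 0.0292, 0.2866]
tcp_rot: [0.614, 0.789, -0.001, -0.001]
contact_force: [0.5, -0.1, -0.7]
opening: -0.001
finger_force: 0.0
477 [0.59301439 0.11901884 0.21625182] 0.2623462774461964
t 15.5333 tcp [0.6136 0.0291 0.2862] yaw_y 14.2 F [ 0.2 -0.4 -0.3] op 0.001 ff 0.0 -> shift [0.0921 0.0023 0.0701]
```

View pics/s7.png

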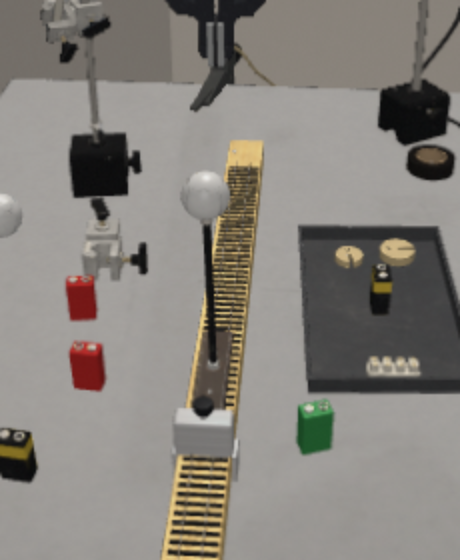

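The carriage stayed against the buffer, with the ball at (205,195). The battery is upright at (381,288) and the gripper is clear.

```bash
python3 -c "
from plant import ctrl
print(ctrl.sign_off())"
```

```text
the job is handed in; nothing more can be done
None
```

The battery stands upright and released in the parts tray, the carriage was then pushed up to the end buffer without bumping it, and the job was handed in at about 15.5 s of the 48 s allowed.

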